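# Open the dust damper and start the extractor

### The job

Get the bench dust extractor running: with the fingertips, push the black damper lever on top of the grey housing along its slot from the shut end, past the half-open notch and on to the fully-open stop at the other end, and only then press the small flat start button on the switch box fully in and let it come up again. Just push, without pinching or forcing the lever (keep it under about 40 N); do not press the larger stop button beside it, and leave the tools and other things lying about where they are, neither lifted nor shoved. Finish with the lever fully open and nothing touched.

Things in the scene. Friction and masses are not known exactly. Their poses are not given: they have to be found in the camera images.
- extractor: dust extractor, fixed: grey steel housing, 90 mm along its x, 200 along its y, flat top 80 mm above the table; origin: centre of the housing's underside. White round filter canister, 76 mm wide, sticks out 70 mm at its +x face, below the top. Slot along its y at x = 0 in the top, with cross-cut notches: shut at y = -40 mm, half open at 0 (small disc mark), fully open at +40 mm (large disc mark)
- lever_grip (a point): centre of the lever's black plastic grip: an upright block 30 mm (extractor x) by 14 mm (extractor y) by 36 mm high, its centre 32 mm above the housing's top (spans 14 to 50 mm above it), on a steel stem 8 mm wide. It moves with the lever, straight along the extractor's y
- damper_lever (a joint): travel of the lever along the extractor's +y, in m: 0 shut, 0.040 half-open notch, 0.080 fully open; end stops at -0.002 and 0.084. Starts shut. Leaving a notch takes a push of about 8 N, easing off; once past 25 mm and past 65 mm a spring snaps it on into the next notch. Friction about 1 N; it stays in a notch
- switch_box: grey plastic switch box, fixed to the table: 80 mm along its x, 140 mm along its y, 45 mm high; origin at the centre of its underside. Two black push buttons in steel collars on its top: start at its y = +36 mm, stop at its y = -34 mm.
- start_button_top (a point): centre of the top face of the start button: the small flat round one, 26 mm wide. It is pressed straight down.
- start_button (a joint): how far the start button is pressed in, in m: 0 released, 0.006 fully in (takes 5 N; it springs back)
- stop_button_top (a point): centre of the top face of the stop button: the large round one, 42 mm wide. Not to be pressed.
- stop_button (a joint): how far the stop button is pressed in, in m: 0 released, 0.006 fully in
- sanding_block: bystander, loose: a cork sanding block 90 x 40 x 32 mm lying between the two units; origin at the centre of its underside, long axis x
- screwdriver: bystander, loose: wooden-handled screwdriver 180 mm long lying between and beyond the two units; origin under its middle, blade to its +x
- cup: bystander, loose: white plastic cup 72 mm wide, 80 mm high; origin at the centre of its underside
- tray: bystander, loose: empty black plastic tray 100 x 180 x 55 mm at the far edge; origin at the centre of its underside
- jar: bystander, loose: amber jar 68 mm wide, 100 mm high; origin at the centre of its underside
- brush: bystander, loose: wooden brush 200 mm long; origin under its middle
- wrench: bystander, loose: steel wrench 170 mm long, lying flat; origin under its middle

How it is judged:
By the outcome, as a careful person would: the job done as asked, in the order asked, and still so for the second after the job is handed in, with the robot touching nothing.
It also fails if it takes over 48 s, if anything falls off the work surface, if the arm or the gripper's body presses on something with over 40 N, if the wrist force passes 120 N, or if a joint passes its speed limit or range.

### The arm

A 7-joint arm with a two-finger parallel gripper is mounted at the origin on the work surface. World frame = base frame: x ahead of the robot, y to its left, z up, the work surface at z = 0. Lengths are in m, angles in rad, forces in N, time in s.
With the tool pointing down it reaches from about 0.375 to 0.925 m from the base axis. Payload 3.1 kg.
Tool frame: the origin (TCP) lies midway between the tips of the shut fingers; the grasp point (between the pads) lies 19 mm behind it (r.grasp_offset is the distance from the TCP to the grasp point, in m); x points along the fingers, y is the direction in which the jaws open and shut, and the axes are right-handed (so a half turn about x gives the same grasp; the last joint's range is limited). The gripper opens to 85 mm and grips with 20 to 120 N. Pads are 22 mm wide; open, the fingers measure 114 mm over their backs; the gripper's body (76 mm by 85 mm) begins 54 mm behind the grasp point. The pads swing forward as they close: fully open they stand 13 mm farther back than shut.
Start: joints at [-1.428, 0.383, 0.044, 1.598, -0.018, 1.161, -0.05], TCP at [0.155, 0.631, 0.231] pointing down, gripper open.
Joint ranges: [-2.61, 2.61], [-0.41, 2.15], [-1.48, 1.57], [0, 2.5], [-1.57, 4.71], [0.05, 1.97], [-2.85, 2.85]. Speed limits (rad/s): [2.79, 2.79, 3.14, 3.14, 3.14, 3.14, 3.14].

### API

Orientations are given as a rotation vector (axis times angle).
In Python, from plant import r gives the robot as it stands.
- The arm moves only by the shell command python3 -m crank 'ROWS' [FORCE]. ROWS is JSON, a list of rows, each a list of 7 numbers: the turn, a rotation vector about the world's x, y, z in degrees, then the shift along the world's x, y, z in units of 40 mm (1.0 is 40 mm), then the finger opening in mm, from 0 to 85.4. In form: [[ax, ay, az, tx, ty, tz, hand], ...]. A call has exactly 8 rows; each row is the pose to reach, as a shift and turn from the pose commanded when the call began; what a row does not reach only later rows make up. A row lasts 1/12 s, in which the tool goes at most 41.7 mm and 7.16 degrees, less where a joint would pass 70% of its speed; a pose out of reach is approached as far as the arm can. A call with a gripper value outside its range is refused whole. The fingers move at their own pace and stop on an object; FORCE is the grip in N (left out, the last holds). Time passes only in rows, so rows that repeat a pose let the fingers close, or fill a call up. It gives the time, the measured TCP pose, the force and the opening at its end, in the units of the state.
- r.observe(): the state, without advancing time (a new reading comes with each control period).
- r.capture(name): name is "scene" or "top"; returns the picture (420x560x3 uint8, red, green, blue); there is no depth.
- r.camera_model(name): a dict with "fx", "fy", "cx", "cy" (pixels), "k1" (the pictures are not rectified: a ray, as slopes to the right and down, at radius r is drawn at 1 + k1 r^2 times it, then the intrinsics apply), "R" (3x3) and "t" (3): a world point X has camera coordinates R X + t. Camera axes: x right, y down, z forward; pixel columns grow to the right and rows downward; lengths in m; the calibration is good to about 2 mm. A picture is of the moment at which its call begins. camera_model takes no time and is no camera call.
- r.finish_job(): hands the job in, once; it reports no verdict.
The state is a dict: "time_s": time; "joint_positions": joint angles; "qvel": joint speeds; "tau": joint torques, N m; "tool_pos": TCP position; "tool_rot": TCP orientation; "ft_force": force on the tool from outside, world axes, zero at the start; "torque": the same for the moment, N m; "gripper_width": opening from 0.0 (shut) to 1.0 (fully open).
Only numpy, scipy, OpenCV 4.12 (cv2) and the standard library are available. Lean on these libraries where they do the work, as an engineer would, in place of code of your own. Each camera call takes 0.05 s, during which the arm holds its last target.

## Working session

There is one attempt and no reset: what is moved stays moved. The work goes in short steps, Python scripts to look and compute and a shell command to move; the robot and the scene stay as the last step left them, time stands still between calls to the robot, and variables do not carry over. Pictures are saved under pics/ and viewed, and the job is handed in when it is done.

```bash
ls; mkdir -p pics; python3 - <<'E'
from plant import r
import cv2
for n in("scene","top"):
    im=r.capture(n); cv2.imwrite(f"pics/{n}0.png",im[:,:,::-1]); m=r.camera_model(n); print(n,m)
s=r.observe(); print(s)
E
```

```text
pics
scene {'fx': 384.89153787310255, 'fy': 384.89153787310255, 'cx': 281.0260469659179, 'cy': 208.75761206824586, 'k1': -0.06612949724523173, 'R': array([[-0.63191097,  0.77498518,  0.00929995],
       [ 0.49224876,  0.41058263, -0.76753701],
       [-0.59864821, -0.48043717, -0.64093717]]), 't': array([ 0.39288447, -0.21545192,  1.50125161])}
top {'fx': 431.3457578703253, 'fy': 431.3457578703253, 'cx': 278.5743415368696, 'cy': 208.54842257125176, 'k1': 0.007584065010786083, 'R': array([[ 0.0088458 , -0.999814  , -0.0171379 ],
       [-0.99147424, -0.0065413 , -0.13013852],
       [ 0.13000221,  0.01814297, -0.9913477 ]]), 't': array([0.01574925, 0.62823818, 1.28359922])}
{'time_s': 0.1, 'joint_positions': array([-1.42779865,  0.38374966,  0.04385073,  1.59944695, -0.01792553,
        1.16119474, -0.04993489]), 'qvel': array([ 0.00155175, -0.00221559, -0.0006584 , -0.00436447, -0.00048865,
        0.00047514, -0.0014237 ]), 'tau': array([ 3.60691323e-03, -4.34725285e+01,  1.02989305e+00, -2.50455576e+01,
        1.09054410e-02,  5.44019349e-03,  3.96630568e-06]), 'tool_pos': array([0.15480659, 0.63040286, 0.2300014 ]), 'tool_rot': array([ 0.1871394 ,  1.56269935, -0.19091564]), 'ft_force': array([ 0.82639943, -0.2741305 , -0.01842164]), 'torque': array([ 0.03159641, -0.0166368 ,  0.01248659]), 'gripper_width': 0.9995811640653283}
```

View pics/scene0.png

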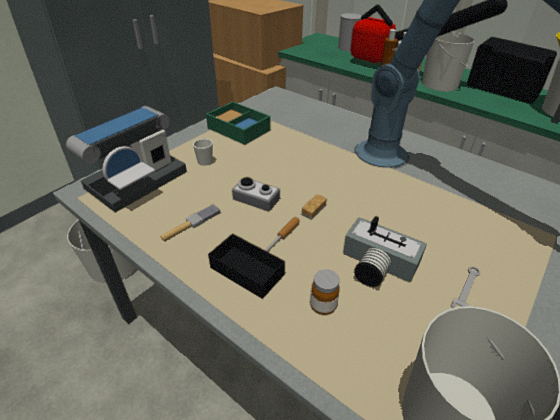

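View pics/top0.png

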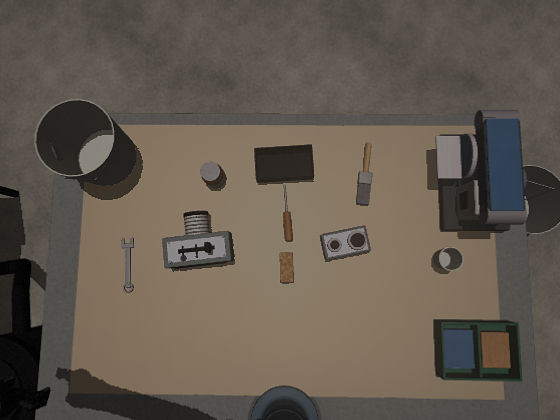

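```bash
python3 - <<'E'
import cv2,numpy as np
a=cv2.imread("pics/top0.png");b=cv2.imread("pics/scene0.png")
f=lambda im,x,y,w,h,s:cv2.convertScaleAbs(cv2.resize(im[y:y+h,x:x+w],None,fx=s,fy=s,interpolation=cv2.INTER_CUBIC),alpha=1.5)
cv2.imwrite("pics/z1.png",np.vstack([f(a,155,200,100,75,8)[:,:]]))
cv2.imwrite("pics/z2.png",f(a,280,200,100,75,8))
cv2.imwrite("pics/z3.png",f(b,335,205,100,75,8))
cv2.imwrite("pics/z4.png",f(b,220,160,100,75,8))
E
```

```text
(no output)
```

View pics/z1.png

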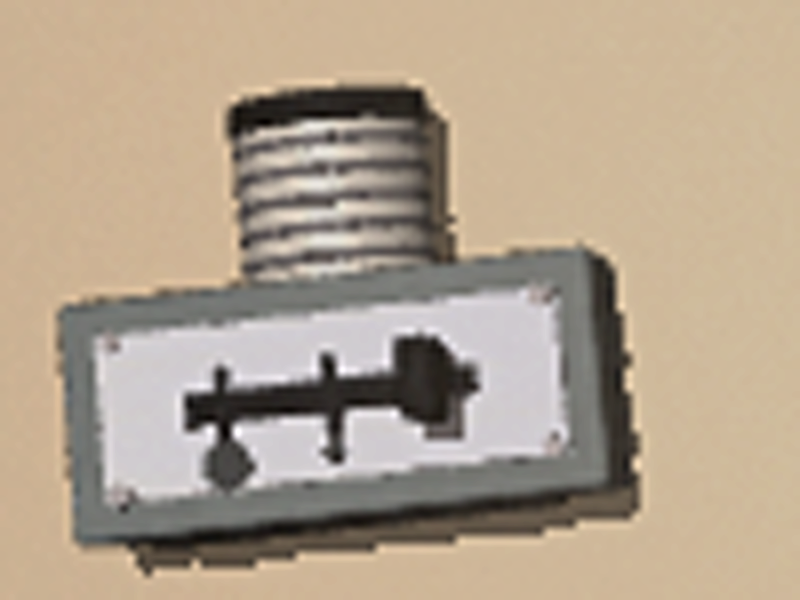

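View pics/z2.png

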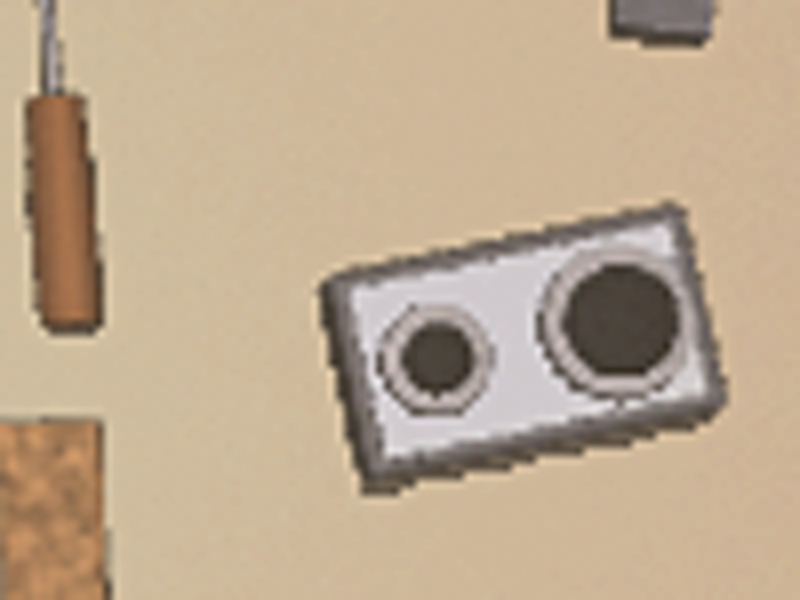

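View pics/z3.png

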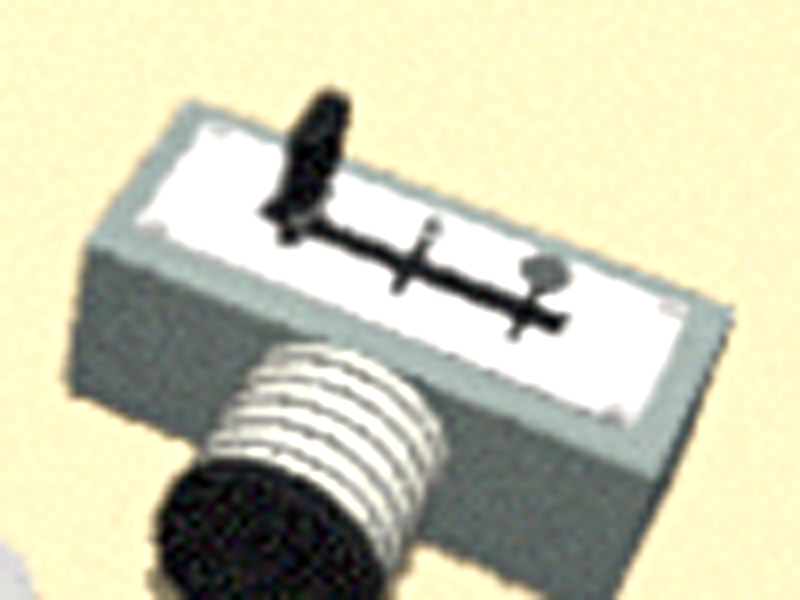

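View pics/z4.png

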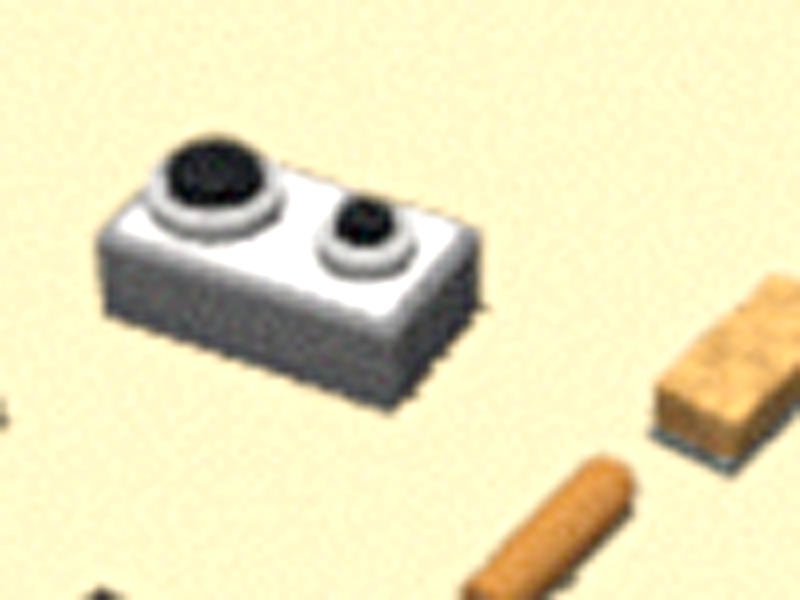

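```bash
cat > h.py <<'E'
from plant import r
import numpy as np,cv2
def ray(n,p):
    m=r.camera_model(n);R=np.array(m['R']);t=np.array(m['t'])
    x=(p[0]-m['cx'])/m['fx'];y=(p[1]-m['cy'])/m['fy']
    a,b=x,y
    for _ in range(20):
        k=1+m['k1']*(a*a+b*b);a,b=x/k,y/k
    d=R.T@np.array([a,b,1]);return -R.T@t,d
def onz(n,p,z):
    c,d=ray(n,p);return c+d*(z-c[2])/d[2]
def tri(p,q):
    c,d=ray("top",p);e,f=ray("scene",q)
    s=np.linalg.lstsq(np.stack([d,-f],1),e-c,rcond=None)[0]
    A=c+d*s[0];B=e+f*s[1];return (A+B)/2,np.linalg.norm(A-B)
def proj(n,X):
    m=r.camera_model(n);c=np.array(m['R'])@X+m['t'];x,y=c[:2]/c[2];k=1+m['k1']*(x*x+y*y)
    return np.array([m['fx']*x*k+m['cx'],m['fy']*y*k+m['cy']])
E
python3 - <<'E'
from h import *
np.set_printoptions(precision=4,suppress=True)
z=lambda o,u,v:((u+.5)/8-.5+o[0],(v+.5)/8-.5+o[1])
T1=(155,200);T2=(280,200);S3=(335,205);S4=(220,160)
ct=[onz("top",z(T1,*p),.08) for p in[(65,308),(585,245),(607,478),(80,540)]]
cs=[onz("scene",z(S3,*p),.08) for p in[(735,312),(195,100),(90,240),(655,475)]]
print("corners top",ct,np.mean(ct,0)); print("scene",cs,np.mean(cs,0))
# order top: +y+x, -y+x, -y-x, +y-x ; 
for nm,a,b in[("half",(331,392),(415,262)),("full",(222,403),(530,310))]:
    print(nm,onz("top",z(T1,*a),.08),onz("scene",z(S3,*b),.08))
for nm,a,b in[("start",(437,357),(366,221)),("stop",(621,320),(216,173))]:
    print(nm,tri(z(T2,*a),z(S4,*b)))
print("grip",tri(z(T1,418,378),z(S3,320,145)))
E
```

```text
corners top [array([0.5325, 0.3629, 0.08  ]), array([0.5573, 0.1703, 0.08  ]), array([0.4715, 0.1601, 0.08  ]), array([0.4473, 0.3536, 0.08  ])] [0.5021 0.2617 0.08  ]
scene [array([0.4518, 0.3569, 0.08  ]), array([0.4739, 0.1634, 0.08  ]), array([0.5592, 0.1728, 0.08  ]), array([0.5369, 0.3665, 0.08  ])] [0.5055 0.2649 0.08  ]
half [0.5022 0.2629 0.08  ] [0.4985 0.2629 0.08  ]
full [0.4978 0.3031 0.08  ] [0.4947 0.3032 0.08  ]
start (array([ 0.5197, -0.1472,  0.0629]), np.float64(0.0016534167470058612))
stop (array([ 0.5339, -0.2156,  0.0626]), np.float64(0.0011685771698669238))
grip (array([0.5062, 0.2243, 0.1158]), np.float64(2.564072312578763e-05))
```

```bash
python3 - <<'E'
from h import *
from scipy.spatial.transform import Rotation as Ro
s=r.observe();print(Ro.from_rotvec(s['tool_rot']).as_matrix().round(3),s['tool_pos'])
c=np.array([.503,.263,0]);y=np.array([-.115,.9934,0])
for d in(-.080,-.068,-.005,.0):
    p=c+y*(d);print(d,p.round(4),((p-s['tool_pos'])/.04).round(2))
E
```

```text
[[-0.     0.238  0.971]
 [-0.002  0.971 -0.238]
 [-1.    -0.002  0.   ]] [0.15480659 0.63040286 0.2300014 ]
-0.08 [0.5122 0.1835 0.    ] [  8.93 -11.17  -5.75]
-0.068 [0.5108 0.1954 0.    ] [  8.9  -10.87  -5.75]
-0.005 [0.5036 0.258  0.    ] [ 8.72 -9.31 -5.75]
0.0 [0.503 0.263 0.   ] [ 8.7  -9.19 -5.75]
```

```bash
python3 -m crank '[[0,0,-7,0.6,-0.8,0,0],[0,0,-14,1.2,-1.6,0,0],[0,0,-21,1.8,-2.4,0,0],[0,0,-28,2.4,-3.2,0,0],[0,0,-35,3.0,-4.0,0,0],[0,0,-42,3.6,-4.8,0,0],[0,0,-49,4.2,-5.6,0,0],[0,0,-55,4.8,-6.2,0,0]]' 20
```

```text
time_s: 0.77
tool_pos: [0.3479, 0.3796, 0.2307]
tool_rot: [0.936, 1.359, -0.94]
ft_force: [0.8, -1.1, -0.7]
gripper_width: 0.002
```

```bash
python3 -m crank '[[0,0,-5,0.7,-0.75,0,0],[0,0,-10,1.4,-1.5,0,0],[0,0,-14.6,2.1,-2.3,0,0],[0,0,-14.6,2.7,-3.1,0,0],[0,0,-14.6,3.4,-3.9,0,0],[0,0,-14.6,4.12,-4.82,0,0],[0,0,-14.6,4.12,-4.82,0,0],[0,0,-14.6,4.12,-4.82,0,0]]' 20
python3 - <<'E'
from h import *
from scipy.spatial.transform import Rotation as Ro
s=r.observe();print(Ro.from_rotvec(s['tool_rot']).as_matrix().round(3),s['tool_pos'])
for n in("scene","top"):
    im=r.capture(n);u,v=proj(n,np.array([.51,.2,.12])).astype(int);x=min(max(u-50,0),460);y=min(max(v-40,0),340)
    cv2.imwrite(f"pics/{n}1.png",cv2.convertScaleAbs(cv2.resize(im[y:y+75,x:x+100,::-1],None,fx=6,fy=6,interpolation=cv2.INTER_CUBIC),alpha=1.5))
E
```

```text
time_s: 1.43
tool_pos: [0.5138, 0.1855, 0.2312]
tool_rot: [1.129, 1.256, -1.131]
ft_force: [0.4, 0.8, 0.7]
gripper_width: 0.006
[[ 0.001  0.994  0.106]
 [-0.002  0.106 -0.994]
 [-1.     0.     0.002]] [0.51375508 0.18553035 0.2311591 ]
```

View pics/scene1.png

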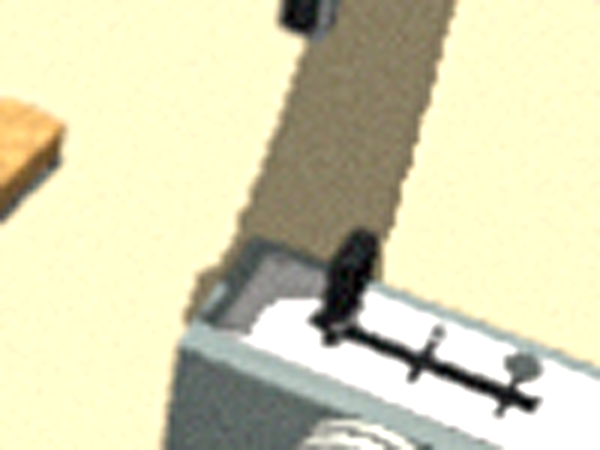

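View pics/top1.png

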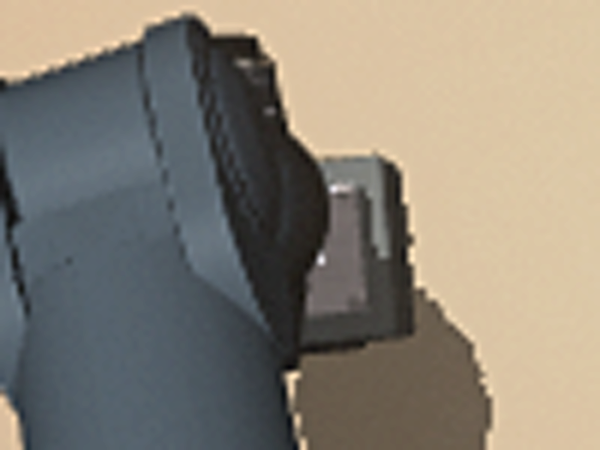

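```bash
python3 -m crank '[[0,0,0,0,0,-0.6,0],[0,0,0,0,0,-1.2,0],[0,0,0,0,0,-1.8,0],[0,0,0,0,0,-2.4,0],[0,0,0,0,0,-2.9,0],[0,0,0,0,0,-3.15,0],[0,0,0,0,0,-3.15,0],[0,0,0,0,0,-3.15,0]]' 20
python3 - <<'E'
from h import *
n="scene"
im=r.capture(n);u,v=proj(n,np.array([.51,.2,.12])).astype(int);x=u-50;y=v-40
cv2.imwrite(f"pics/{n}2.png",cv2.convertScaleAbs(cv2.resize(im[y:y+75,x:x+100,::-1],None,fx=6,fy=6,interpolation=cv2.INTER_CUBIC),alpha=1.5))
E
```

```text
time_s: 2.2
tool_pos: [0.5109, 0.1919, 0.1051]
tool_rot: [1.121, 1.264, -1.123]
ft_force: [0.5, -0.7, 0.2]
gripper_width: -0.006
```

View pics/scene2.png

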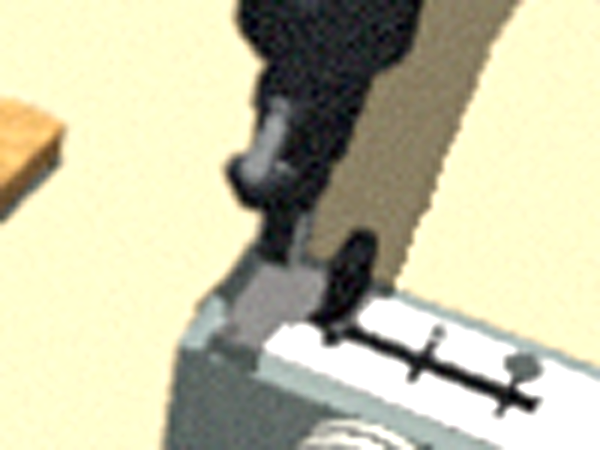

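```bash
python3 -m crank '[[0,0,0,-0.01,0.1,0,0],[0,0,0,-0.02,0.2,0,0],[0,0,0,-0.035,0.3,0,0],[0,0,0,-0.05,0.4,0,0],[0,0,0,-0.06,0.5,0,0],[0,0,0,-0.07,0.6,0,0],[0,0,0,-0.08,0.7,0,0],[0,0,0,-0.09,0.8,0,0]]' 20
```

```text
time_s: 2.92
tool_pos: [0.509, 0.2181, 0.106]
tool_rot: [1.123, 1.257, -1.129]
ft_force: [-0.9, -5.1, 5.3]
gripper_width: -0.001
```

```bash
python3 -m crank '[[0,0,0,-0.01,0.1,0,0],[0,0,0,-0.02,0.2,0,0],[0,0,0,-0.035,0.3,0,0],[0,0,0,-0.05,0.4,0,0],[0,0,0,-0.06,0.5,0,0],[0,0,0,-0.07,0.6,0,0],[0,0,0,-0.08,0.7,0,0],[0,0,0,-0.09,0.8,0,0]]' 20
python3 -m crank '[[0,0,0,-0.01,0.1,0,0],[0,0,0,-0.02,0.2,0,0],[0,0,0,-0.035,0.3,0,0],[0,0,0,-0.05,0.4,0,0],[0,0,0,-0.05,0.4,0,0],[0,0,0,-0.05,0.4,0,0],[0,0,0,-0.05,0.4,0,0],[0,0,0,-0.05,0.4,0,0]]' 20
python3 - <<'E'
from h import *
n="scene"
im=r.capture(n);u,v=proj(n,np.array([.51,.24,.12])).astype(int);x=u-50;y=v-40
cv2.imwrite(f"pics/{n}3.png",cv2.convertScaleAbs(cv2.resize(im[y:y+75,x:x+100,::-1],None,fx=6,fy=6,interpolation=cv2.INTER_CUBIC),alpha=1.5))
E
```

```text
time_s: 3.58
tool_pos: [0.5047, 0.2495, 0.1052]
tool_rot: [1.119, 1.257, -1.13]
ft_force: [-1.0, -9.8, 5.5]
gripper_width: -0.001
time_s: 4.25
tool_pos: [0.5025, 0.2712, 0.1053]
tool_rot: [1.124, 1.262, -1.123]
ft_force: [-0.9, -0.7, 0.2]
gripper_width: -0.001
```

View pics/scene3.png

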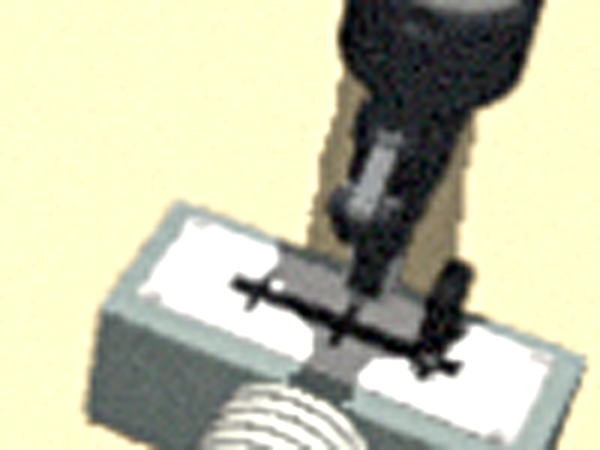

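The lever has snapped into the last notch and the fingers are free of it. I'll back off, lift and check.

```bash
python3 -m crank '[[0,0,0,0.03,-0.3,0,0],[0,0,0,0.03,-0.3,0.3,0],[0,0,0,0.03,-0.5,1.0,0],[0,0,0,0.05,-1.2,1.7,0],[0,0,0,0.1,-2.1,2.4,0],[0,0,0,0.1,-3.1,2.4,0],[0,0,0,0.1,-4.1,2.4,0],[0,0,0,0.1,-5.1,2.4,0]]' 20
python3 - <<'E'
from h import *
for n in("scene","top"):
    im=r.capture(n);cv2.imwrite(f"pics/{n}4f.png",im[:,:,::-1])
    x,y={"scene":(335,205),"top":(155,200)}[n]
    cv2.imwrite(f"pics/{n}4.png",cv2.convertScaleAbs(cv2.resize(im[y:y+75,x:x+100,::-1],None,fx=8,fy=8,interpolation=cv2.INTER_CUBIC),alpha=1.5))
E
```

```text
time_s: 4.97
tool_pos: [0.5071, 0.0637, 0.2033]
tool_rot: [1.127, 1.26, -1.122]
ft_force: [0.4, 0.2, -0.7]
gripper_width: -0.001
```

View pics/scene4.png

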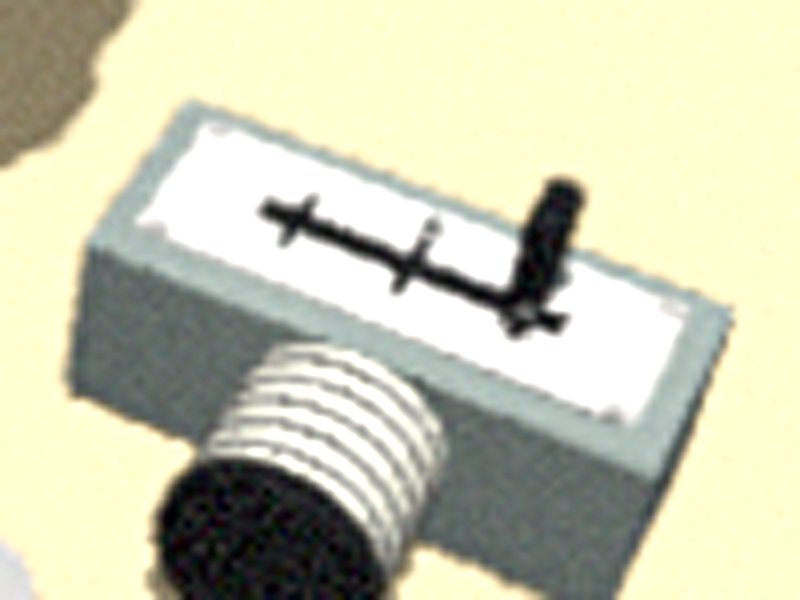

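View pics/top4.png

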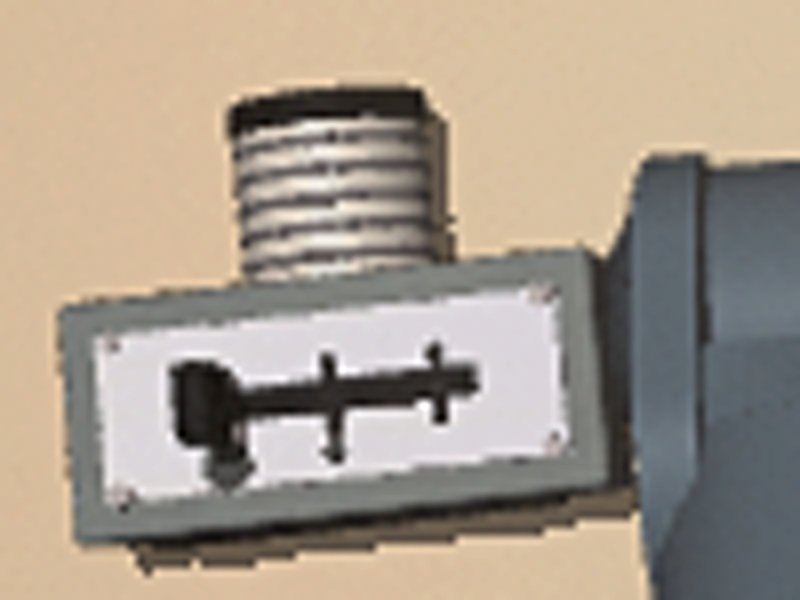

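```bash
python3 - <<'E'
from h import *
z=lambda o,u,v:((u+.5)/8-.5+o[0],(v+.5)/8-.5+o[1])
print("grip",tri(z((155,200),203,403),z((335,205),550,235)))
print("collar",tri(z((280,200),437,359),z((220,160),366,239)))
s=r.observe()['tool_pos'];print(s,(np.array([.520,-.147,.10])-s)/.04)
E
```

```text
grip (array([0.49636394, 0.30227199, 0.11476397]), np.float64(0.0013887262215651279))
collar (array([ 0.51927764, -0.148092  ,  0.05329754]), np.float64(0.0012013116565945511))
[0.50661134 0.05605689 0.2027117 ] [ 0.33471638 -5.07642234 -2.56779256]
```

```bash
python3 -m crank '[[0,0,0,0.05,-0.9,0,0],[0,0,0,0.1,-1.8,0,0],[0,0,0,0.2,-2.7,0,0],[0,0,0,0.3,-3.6,0,0],[0,0,0,0.33,-4.5,0,0],[0,0,0,0.33,-5.0,-0.5,0],[0,0,0,0.33,-5.0,-1.2,0],[0,0,0,0.33,-5.0,-2.0,0]]' 20
python3 -m crank '[[0,0,0,0,0,-0.2,0],[0,0,0,0,0,-0.4,0],[0,0,0,0,0,-0.4,0],[0,0,0,0,0,-0.4,0],[0,0,0,0,0,-0.4,0],[0,0,0,0,0,-0.4,0],[0,0,0,0,0,-0.4,0],[0,0,0,0,0,-0.4,0]]' 20
```

```text
time_s: 5.73
tool_pos: [0.5216, -0.1369, 0.1231]
tool_rot: [1.13, 1.254, -1.124]
ft_force: [-0.4, 1.4, -0.7]
gripper_width: 0.0
time_s: 6.4
tool_pos: [0.5205, -0.1335, 0.1062]
tool_rot: [1.125, 1.26, -1.122]
ft_force: [1.3, 1.2, -0.7]
gripper_width: -0.003
```

```bash
python3 -m crank '[[0,0,0,0,-0.33,-0.1,0],[0,0,0,0,-0.33,-0.25,0],[0,0,0,0,-0.33,-0.45,0],[0,0,0,0,-0.33,-0.6,0],[0,0,0,0,-0.33,-0.75,0],[0,0,0,0,-0.33,-0.8,0],[0,0,0,0,-0.33,-0.8,0],[0,0,0,0,-0.33,-0.8,0]]' 20
python3 - <<'E'
from h import *
n="scene";im=r.capture(n);x,y=220,150
cv2.imwrite(f"pics/{n}5.png",cv2.convertScaleAbs(cv2.resize(im[y:y+75,x:x+100,::-1],None,fx=8,fy=8,interpolation=cv2.INTER_CUBIC),alpha=1.5))
E
```

```text
time_s: 7.07
tool_pos: [0.5197, -0.1465, 0.073]
tool_rot: [1.123, 1.262, -1.124]
ft_force: [0.3, 0.2, 0.3]
gripper_width: 0.001
```

View pics/scene5.png

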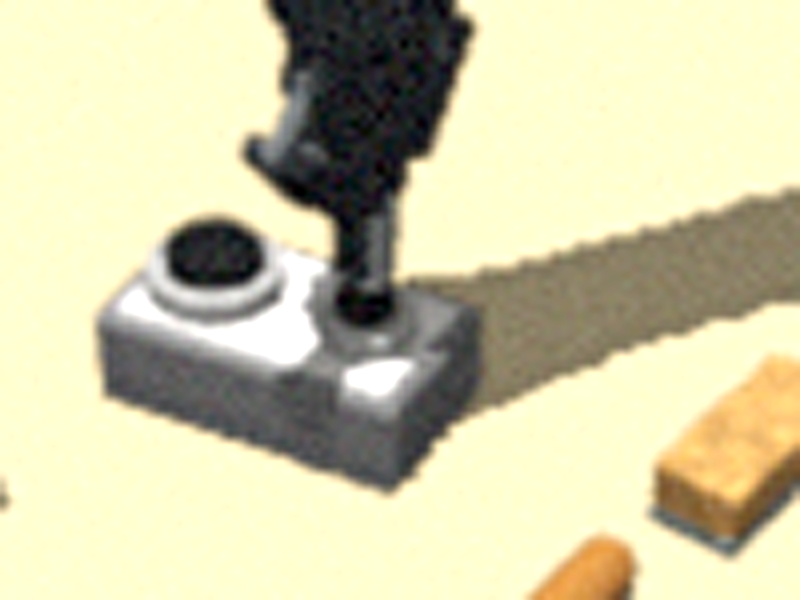

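The fingertips are centred over the start button at (365,295), well clear of the stop button at (215,250). Now I'll press it in small steps.

```bash
python3 -m crank '[[0,0,0,0,0,-0.05,0],[0,0,0,0,0,-0.1,0],[0,0,0,0,0,-0.15,0],[0,0,0,0,0,-0.2,0],[0,0,0,0,0,-0.25,0],[0,0,0,0,0,-0.3,0],[0,0,0,0,0,-0.3,0],[0,0,0,0,0,-0.3,0]]' 20
python3 -m crank '[[0,0,0,0,0,-0.05,0],[0,0,0,0,0,-0.1,0],[0,0,0,0,0,-0.1,0],[0,0,0,0,0,-0.1,0],[0,0,0,0,0,-0.1,0],[0,0,0,0,0,-0.1,0],[0,0,0,0,0,-0.1,0],[0,0,0,0,0,-0.1,0]]' 20
```

```text
time_s: 7.78
tool_pos: [0.52, -0.1467, 0.0616]
tool_rot: [1.124, 1.261, -1.124]
ft_force: [-1.8, 1.6, 4.5]
gripper_width: -0.004
time_s: 8.45
tool_pos: [0.5202, -0.1468, 0.0608]
tool_rot: [1.127, 1.264, -1.123]
ft_force: [-8.4, 3.4, 26.7]
gripper_width: 0.001
```

```bash
python3 - <<'E'
from h import *
n="scene";im=r.capture(n);x,y=235,155
cv2.imwrite(f"pics/{n}6.png",cv2.convertScaleAbs(cv2.resize(im[y:y+50,x:x+55,::-1],None,fx=12,fy=12,interpolation=cv2.INTER_CUBIC),alpha=2))
print(r.observe()['tool_pos'],r.observe()['ft_force'])
E
```

```text
[ 0.52020388 -0.14678683  0.06074991] [-8.46511566  3.13050671 25.93954772]
```

View pics/scene6.png

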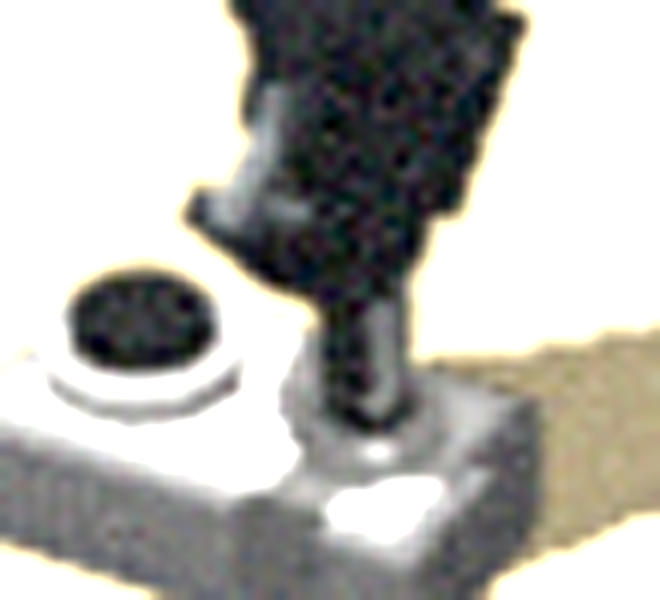

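```bash
python3 -m crank '[[0,0,0,0,0,0.1,0],[0,0,0,0,0,0.1,0],[0,0,0,0,0,0.1,0],[0,0,0,0,0,0.1,0],[0,0,0,0,0,0.1,0],[0,0,0,0,0,0.1,0],[0,0,0,0,0,0.1,0],[0,0,0,0,0,0.1,0]]' 20
python3 -m crank '[[0,0,0,0,0,0.05,0],[0,0,0,0,0,0.05,0],[0,0,0,0,0,0.05,0],[0,0,0,0,0,0.05,0],[0,0,0,0,0,0.05,0],[0,0,0,0,0,0.05,0],[0,0,0,0,0,0.05,0],[0,0,0,0,0,0.05,0]]' 20
python3 -m crank '[[0,0,0,0,0,0.05,0],[0,0,0,0,0,0.05,0],[0,0,0,0,0,0.05,0],[0,0,0,0,0,0.05,0],[0,0,0,0,0,0.05,0],[0,0,0,0,0,0.05,0],[0,0,0,0,0,0.05,0],[0,0,0,0,0,0.05,0]]' 20
python3 -m crank '[[0,0,0,0,0,0.05,0],[0,0,0,0,0,0.05,0],[0,0,0,0,0,0.05,0],[0,0,0,0,0,0.05,0],[0,0,0,0,0,0.05,0],[0,0,0,0,0,0.05,0],[0,0,0,0,0,0.05,0],[0,0,0,0,0,0.05,0]]' 20
```

```text
time_s: 9.17
tool_pos: [0.5202, -0.1468, 0.0613]
tool_rot: [1.124, 1.261, -1.124]
ft_force: [0.8, 0.8, 4.9]
gripper_width: -0.001
time_s: 9.83
tool_pos: [0.5202, -0.1468, 0.0634]
tool_rot: [1.124, 1.261, -1.123]
ft_force: [1.5, 0.2, 3.2]
gripper_width: 0.001
time_s: 10.5
tool_pos: [0.5199, -0.1468, 0.0653]
tool_rot: [1.124, 1.261, -1.124]
ft_force: [2.5, -0.1, 2.0]
gripper_width: -0.0
time_s: 11.17
tool_pos: [0.5189, -0.1467, 0.067]
tool_rot: [1.124, 1.263, -1.125]
ft_force: [-0.4, 0.4, 1.5]
gripper_width: 0.0
```

The reading was 4.9 N where the hard stop gave way, then fell by about 0.8 N/mm to near zero some 6 mm higher. That matches a full press and return. Next I'll lift clear and check.

```bash
python3 -m crank '[[0,0,0,0,0,0.4,0],[0,0,0,0,0,0.9,0],[0,0,0,0,0,1.7,0],[0,0,0,0,0.5,2.5,0],[0,0,0,-0.5,1.2,3.3,0],[0,0,0,-1.0,2.0,3.7,0],[0,0,0,-1.4,2.4,3.7,0],[0,0,0,-1.4,2.4,3.7,0]]' 20
python3 -m crank '[[0,0,0,0,0,0,0],[0,0,0,0,0,0,0],[0,0,0,0,0,0,0],[0,0,0,0,0,0,0],[0,0,0,0,0,0,0],[0,0,0,0,0,0,0],[0,0,0,0,0,0,0],[0,0,0,0,0,0,0]]' 20
python3 - <<'E'
from h import *
z=[]
for n in("scene","top"):
    im=r.capture(n);cv2.imwrite(f"pics/{n}7f.png",im[:,:,::-1]);z.append(im[:,:,::-1])
a=z[0];f=lambda x,y:cv2.convertScaleAbs(cv2.resize(a[y:y+75,x:x+95],None,fx=4,fy=4,interpolation=cv2.INTER_CUBIC),alpha=1.5)
cv2.imwrite("pics/z7.png",np.hstack([f(335,205),f(220,160)]))
E
```

```text
time_s: 11.83
tool_pos: [0.461, -0.0456, 0.2155]
tool_rot: [1.121, 1.27, -1.117]
ft_force: [-0.2, 0.8, -0.7]
gripper_width: 0.003
time_s: 12.5
tool_pos: [0.4639, -0.0511, 0.2151]
tool_rot: [1.124, 1.261, -1.125]
ft_force: [0.2, 0.1, -0.1]
gripper_width: 0.003
```

View pics/scene7f.png

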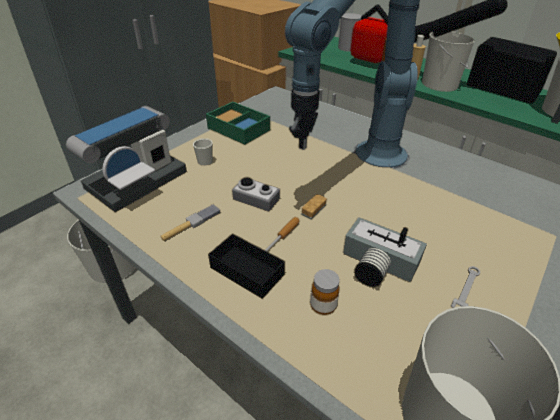

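View pics/z7.png

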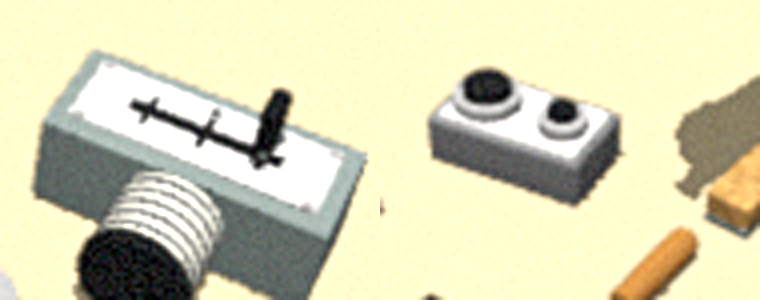

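View pics/top7f.png

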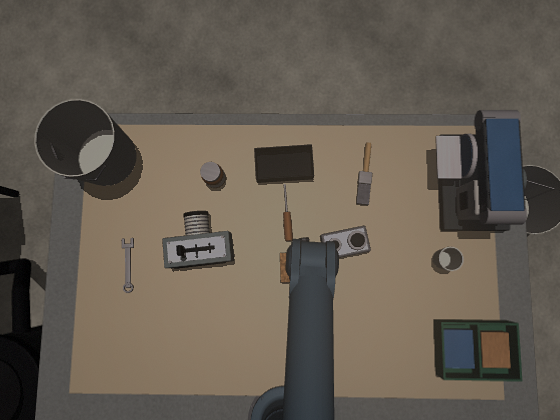

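The lever is at the fully-open notch (scene view (403,237)), the start button is back up, and everything else is where it was. The arm is clear.

```bash
python3 -c "
from plant import r
print(r.finish_job())"
```

```text
the job is handed in; nothing more can be done
None
```

The damper lever is fully open, and after that the start button was pressed fully in and came up again. The job was handed in at about 12.6 s, with the arm clear of everything.

- **Lever:** I pushed it with the shut fingertips, past the half-open notch and on until it snapped into the fully-open one. The highest push I read was about 10 N, but readings come only at the end of each move. The grip measured 79 mm of travel against the nominal 80, and the last picture shows the stem in the fully-open notch.
- **Start button:** I pressed it to its hard stop, reading about 27 N there. On the way up the force fell from 4.9 N to near zero over about 6 mm, which fits a full press and return. The camera had put the button top at 63 mm, but contact suggests about 67 mm. The last picture shows the button up.
- **Everything else:** I never went near the stop button. The other objects look unmoved in the before and after pictures, though the arm hid part of the sanding block in the last top view. The last force reading was near zero.

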